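# Load the last sample cup and interlock the sample totes

### The job

Put the sample cup that stands alone on the worktop, upright, into the empty compartment of the grey tote that already holds a cup. Then stack the empty tote on that one, lowering it gently, so that its base drops between the four corner lugs and sits level on the rim all round. Leave the timer where it is.

Things in the scene. Friction and masses are not known exactly. Their poses are not given: they have to be found in the camera images.
- base_tote_mid (a point): Lower stacking tote: grey plastic, open top, 0.45 kg, loose, with one cup in its -y compartment, its +y one empty. Base 140 mm (x) by 180 mm (y), straight 4 mm walls, rim 58 mm above the underside, rim flange 156 x 196 mm. A 12 mm wall across the middle (at y = 0) divides it. This point: middle of the tote, 29 mm above its underside; axes as the tote's, z up.
- base_tote_slot (a point): Centre of the empty compartment's floor in the lower tote, 4 mm above the underside, 46 mm from the tote's middle along its +y. Compartment 132 mm (tote's x) by 80 mm (y) inside, 54 mm deep to the rim.
- base_tote_rim (a point): Middle of the lower tote at rim height (58 mm). An L-shaped lug stands on each rim corner: 15 mm high, arms 36 mm, upright for 8 mm, then flared outward. The other tote's base fits between the lugs with 2 mm play a side (the flare guides in some 4 mm more) and rests on the rim; its underside centre ends at this point. It fits equally turned half round.
- top_tote_mid (a point): The empty tote, about 0.3 kg, loose: same shape, size and axes as the lower tote. This point: its middle, 29 mm above its underside; z up.
- top_tote_grip (a point): Top edge of the empty tote's dividing wall, mid-length, 54 mm above its underside and straight over its balance point. The wall is 12 mm thick (across the tote's y), 132 mm long (along x) and stands 50 mm above the floor: the carrying grip, to be pinched from above across its thickness.
- loose_cup_mid (a point): the sample cup that stands alone on the worktop: round translucent cup with a pale press-on lid, 45 mm high, lid 59 mm across, wall narrowing a little towards the foot, about 70 g, take it from above across the lid or wall. This point: its centre, 22.5 mm above its foot; z up.
- tote_cup_mid (a point): the other sample cup, same shape and size, standing in the lower tote. This point: its centre, 22.5 mm above its foot; z up.
- timer: loose kitchen-type timer, 62 x 62 x 20 mm, lying behind the loose cup, a bystander; origin at the centre of its underside.

How it is judged (in metres and radians):
On the way:
1. the loose cup stands upright in the lower tote's empty compartment (x of loose_cup_mid in the frame of base_tote_mid between -0.042 and 0.042 m and y of loose_cup_mid in the frame of base_tote_mid between 0.012 and 0.08 m and z of loose_cup_mid in the frame of base_tote_mid between -0.009 and 0.004 m and angle between loose_cup_mid's own z axis and vertical below 0.12 rad and contact force between the fingers and loose_cup below 0.5 N), for 0.2 s.
At the end, for the whole second after the job is handed in: Empty tote on the lower one, its base between the four lugs: centred within 5 mm, parallel within 0.05 rad, 55.5 to 60.5 mm above it, both level within 0.035 rad, at rest, the lower one on the worktop. One cup upright (0.12 rad) on the floor of each lower compartment, the added one on the +y side (x of top_tote_mid in the frame of base_tote_mid between -0.005 and 0.005 m and y of top_tote_mid in the frame of base_tote_mid between -0.005 and 0.005 m and z of top_tote_mid in the frame of base_tote_mid between 0.0555 and 0.0605 m and angle between the x axis of top_tote_mid and the x axis of base_tote_mid, either way round below 0.05 rad and angle between each of top_tote_mid, base_tote_mid's own z axis and vertical below 0.035 rad and height (world z) of base_tote_mid between 0.025 and 0.033 m and x of loose_cup_mid in the frame of base_tote_mid between -0.042 and 0.042 m and y of loose_cup_mid in the frame of base_tote_mid between 0.012 and 0.08 m and z of loose_cup_mid in the frame of base_tote_mid between -0.009 and 0.004 m and angle between each of loose_cup_mid, tote_cup_mid's own z axis and vertical below 0.12 rad and x of tote_cup_mid in the frame of base_tote_mid between -0.042 and 0.042 m and y of tote_cup_mid in the frame of base_tote_mid between -0.08 and -0.012 m and z of tote_cup_mid in the frame of base_tote_mid between -0.009 and 0.004 m and linear speed of each of top_tote, base_tote below 0.02 m/s); the robot touches nothing.
It fails at once if the timer is moved more than 40 mm (distance of timer from where it was at the start of the episode above 0.04 m).
It fails at once if the empty tote is dropped or slammed onto the lower one (over 0.5 m/s within the last 42 mm above its seat) (horizontal distance between top_tote_mid and base_tote_mid below 0.04 m and z of top_tote_mid in the frame of base_tote_mid below 0.1 m and linear speed of top_tote above 0.5 m/s).
It also fails if it takes over 62 s, if anything falls off the work surface, if the arm or the gripper's body presses on something with over 40 N, if the wrist force passes 120 N, or if a joint passes its speed limit or range.

### The arm

A 6-joint arm with a two-finger parallel gripper is mounted at the origin on a cart in front of the work surface, level with it; the furniture and walls round the work are solid. World frame = base frame: x ahead of the robot, y to its left, z up, the work surface at z = 0. Lengths are in mm, angles in degrees, forces in N, time in s.
With the tool pointing down it reaches from about 300 to 850 mm from the base axis. Payload 4.2 kg.
Tool frame: the origin (TCP) lies at the very end of the fingers, on their centre line; the grasp point (between the pads) lies 19 mm behind it (env.grasp_offset is the distance from the TCP to the grasp point, in mm); z points along the fingers, y is the line along which they close (so a half turn about z gives the same grasp; the last joint's range is limited). The gripper opens to 91 mm and grips with 3 to 60 N. Pads are 32 mm wide; open, the fingers measure 118 mm over their backs; the gripper's body (76 mm by 178 mm) begins 60 mm behind the grasp point.
Start: joints at [73.568, 18.312, 89.639, -0, 72.044, -1.146], TCP at [151.598, 554.672, 213.976] pointing down, gripper open.
Joint ranges: [-177.97, 177.97], [-48.28, 115.42], [12.27, 149.76], [-77.06, 257.06], [2.81, 150.46], [-146.56, 146.56]. Speed limits (degrees/s): [147.25, 147.25, 180, 180, 180, 180].

### API

Orientations are given as [roll, pitch, yaw] about the fixed x, y, z axes, in that order (R = Rz(yaw) Ry(pitch) Rx(roll)).
In Python, from workcell import env, eyes gives the robot as it stands.
- The arm moves only by the tool send_rows, never from a script. Its arguments are lists of equal length, an entry for each row: "grip": the opening, from -1 (shut) to 1 (fully open), so that 0 is half open; "xyz": the shift along the world's x, y, z in m, a list of three; "yaw": the turn about the world's z in degrees. A call has 1 to 8 rows; each row is the pose to reach, as a shift and turn from the pose commanded when the call began; what a row does not reach only later rows make up. A row lasts 1/12 s, in which the tool goes at most 41.7 mm and 7.16 degrees, less where a joint would pass 70% of its speed; a pose out of reach is approached as far as the arm can. A call with a gripper value outside its range is refused whole. The fingers move at their own pace and stop on an object; "grip_force" is the grip in N (left out, the last holds). Time passes only in rows, so rows that repeat a pose let the fingers close. It gives the time, the measured TCP pose, the force, the opening and the grip force at its end, in the units of the state.
- env.state(): the state, without advancing time (a new reading comes with each control period).
- eyes.grab_frame(name): name is "scene" or "side" or "wrist"; returns a dict with "frame" (400x640x3 uint8, red, green, blue), "fx", "fy", "cx", "cy" (pixels), "D" ([k1, k2, p1, p2, k3] as OpenCV has them; the pictures are not rectified), "pose" (4x4, takes a point from camera to world coordinates). Camera axes: x right, y down, z forward; pixel columns grow to the right and rows downward; lengths in mm; the calibration is good to about 2 mm. A picture is of the moment at which its call begins. There is no depth.
- env.job_done(): hands the job in; it is judged then, once.
The state is a dict: "time_s": time; "qpos": joint angles; "qvel": joint speeds; "effort": joint torques, N m; "ee_pos": TCP position; "ee_rot": TCP orientation; "force": force on the tool from outside, world axes, zero at the start; "torque": the same for the moment, N m; "gripper_width": finger opening in mm; "gripper_force": force on a finger pad.
Only numpy, scipy, OpenCV 4.12 (cv2) and the standard library are available. Lean on these libraries where they do the work, as an engineer would, in place of code of your own. Each camera call takes 0.05 s, during which the arm holds its last target. There are 200 camera calls.

## Working session

There is one attempt and no reset: what is moved stays moved. The work goes in short steps, Python scripts to look and compute and a tool call to move; the robot and the scene stay as the last step left them, time stands still between calls to the robot, and variables do not carry over. Pictures are saved under pics/ and viewed, at most 13 in all, crops included, and the job is handed in when it is done.

Besides the shell and the picture viewer there is one more tool, called after ">>>" as name(argument=value, ...), one argument or row to a line, values as JSON. send_rows: Moves the arm, as the interface text tells. Its arguments: {"type":"object","properties":{"grip":{"type":"array"},"xyz":{"type":"array"},"yaw":{"type":"array"},"grip_force":{"type":"number"}},"required":["grip","xyz","yaw"]}

```bash
mkdir -p pics
cat > h.py <<'E'
import numpy as np, cv2, pickle
from workcell import env, eyes
def grab(n,f):
    d=eyes.grab_frame(n); cv2.imwrite(f'pics/{f}.png',d['frame'][:,:,::-1]); pickle.dump(d,open(f'pics/{f}.pkl','wb')); return d
def load(f): return pickle.load(open(f'pics/{f}.pkl','rb'))
def K(d): return np.array([[d['fx'],0,d['cx']],[0,d['fy'],d['cy']],[0,0,1.]])
def ray(d,px,z):
    p=cv2.undistortPoints(np.array(px,float).reshape(-1,1,2),K(d),np.array(d['D'],float)).reshape(-1,2)
    P=np.array(d['pose']); r=np.c_[p,np.ones(len(p))]@P[:3,:3].T; o=P[:3,3]
    return o+r*((z-o[2])/r[:,2])[:,None]
def proj(d,X):
    T=np.linalg.inv(np.array(d['pose'])); rv=cv2.Rodrigues(T[:3,:3])[0]
    return cv2.projectPoints(np.array(X,float).reshape(-1,1,3),rv,T[:3,3],K(d),np.array(d['D'],float))[0].reshape(-1,2)
E
python3 - <<'E'
from h import *
for n in("scene","side","wrist"):
    d=grab(n,n+'0'); print(n,np.round(np.array(d['pose'])[:3],2).tolist(),d['fx'])
s=env.state();print(s['ee_rot'],s['gripper_width'],s['time_s'])
a=[cv2.imread(f'pics/{n}0.png') for n in("scene","side")]
E
```

```text
scene [[0.89, -0.24, 0.39, 99.03], [-0.46, -0.5, 0.74, -859.2], [0.02, -0.83, -0.55, 701.14]] 442.9136069897052
side [[0.99, -0.04, 0.11, 444.82], [-0.11, -0.49, 0.86, -948.49], [0.02, -0.87, -0.5, 613.52]] 418.17337114929285
wrist [[0.26, 0.93, 0.24, 83.55], [0.96, -0.25, -0.07, 573.62], [-0.0, 0.25, -0.97, 384.13]] 356.5273366984103
[-1.79926308e+02 -4.33286322e-04  1.64715474e+02] 91.2896643484321 0.15
```

View pics/scene0.png

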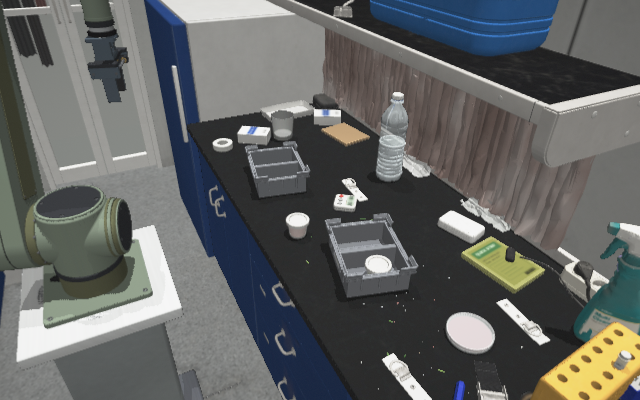

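View pics/side0.png

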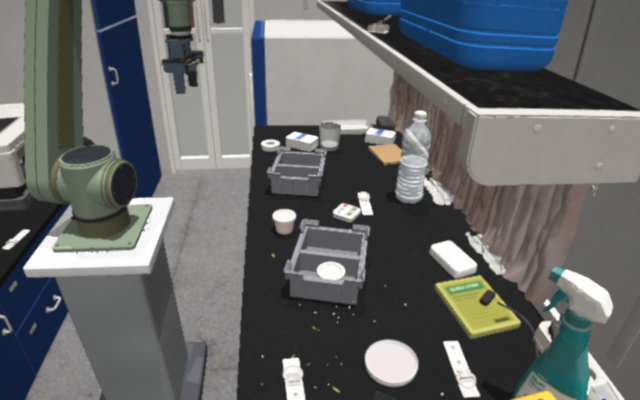

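Scene and side show: empty tote at about (277,168) in scene, loose cup (297,225), timer (345,202), lower tote (368,255) with its cup at (378,265). I'll take rough positions first, then refine with the wrist camera.

Run:
```python
from h import *
d=load('scene0');s=load('side0')
print('cup',ray(d,[[297,217]],45).round(),ray(s,[[284,215]],45).round())
print('basecup',ray(d,[[378,264]],49).round(),ray(s,[[331,270]],49).round())
print('base',ray(d,[[328,224],[400,222],[411,285],[340,290]],65).round())
print('side',ray(s,[[298,228],[369,228],[362,295],[290,287]],65).round())
print('top',ray(d,[[249,150],[298,147],[308,176],[255,180]],65).round())
print('side',ray(s,[[274,153],[325,152],[322,182],[270,180]],65).round())
print('timer',ray(d,[[345,202]],20).round(),ray(s,[[347,212]],20).round())
print('shelf edge side cam lower front corner',ray(s,[[467,182],[325,10]],350).round())
w=load('wrist0'); print(w['pose'])
```

```text
cup [[473. -33.  45.]] [[470. -37.  45.]]
basecup [[ 557. -274.   49.]] [[ 559. -270.   49.]]
base [[ 517. -116.   65.]
 [ 678. -184.   65.]
 [ 572. -370.   65.]
 [ 435. -320.   65.]]
side [[ 499. -130.   65.]
 [ 667. -143.   65.]
 [ 605. -368.   65.]
 [ 470. -333.   65.]]
top [[475. 328.  65.]
 [622. 283.  65.]
 [572. 108.  65.]
 [430. 150.  65.]]
side [[451. 314.  65.]
 [619. 312.  65.]
 [583. 100.  65.]
 [436. 122.  65.]]
timer [[636.   6.  20.]] [[642.   5.  20.]]
shelf edge side cam lower front corner [[ 716. -458.  350.]
 [ 830. 2074.  350.]]
[[ 2.62549668e-01  9.34381479e-01  2.40829657e-01  8.35491101e+01]
 [ 9.64916205e-01 -2.53698214e-01 -6.76308594e-02  5.73623492e+02]
 [-2.09496840e-03  2.50136898e-01 -9.68208213e-01  3.84125794e+02]
 [ 0.00000000e+00  0.00000000e+00  0.00000000e+00  1.00000000e+00]]
```

View pics/wrist0.png

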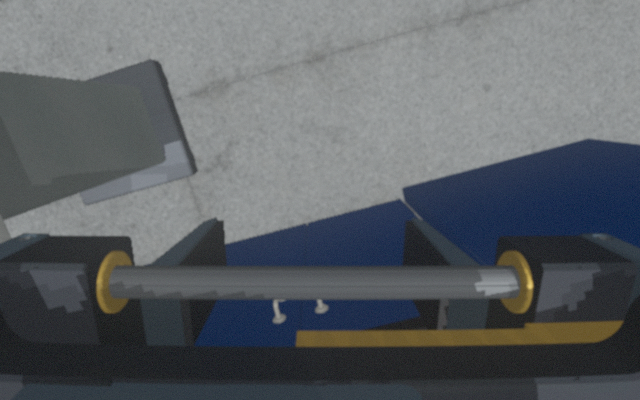

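Run:
```python
from h import *
d=load('scene0');s=load('side0')
def tri(a,b):
    A0=np.array(d['pose'])[:3,3];A1=ray(d,[a],0)[0]-A0;B0=np.array(s['pose'])[:3,3];B1=ray(s,[b],0)[0]-B0
    t=np.linalg.lstsq(np.c_[A1,-B1],B0-A0,rcond=None)[0];return (A0+t[0]*A1).round(),(B0+t[1]*B1).round()
print(tri([533,133],[469,183]),tri([535,105],[466,117]))
```

```text
(array([ 741., -414.,  386.]), array([ 732., -436.,  336.])) (array([ 717., -420.,  442.]), array([ 714., -421.,  433.]))
```

>>> send_rows(
  grip=[1,1,1,1,1,1,1,1],
  xyz=[
    [0.0,0,0.04],
    [0.02,-0.03,0.06],
    [0.045,-0.055,0.08],
    [0.07,-0.08,0.09],
    [0.1,-0.1,0.09],
    [0.13,-0.12,0.09],
    [0.16,-0.14,0.09],
    [0.19,-0.16,0.09],
  ],
  yaw=[0,0,0,0,0,0,0,0],
)

```text
time_s: 0.82
ee_pos: [342.6, 393.3, 304.0]
ee_rot: [180.0, -0.0, 164.7]
force: [0.7, 0.7, 0.5]
gripper_width: 91.3
gripper_force: 0.0
```

>>> send_rows(
  grip=[1,1,1,1,1,1,1,1],
  xyz=[
    [0.03,-0.024,0],
    [0.06,-0.05,0],
    [0.09,-0.074,0],
    [0.12,-0.1,0],
    [0.15,-0.12,0],
    [0.18,-0.145,0],
    [0.21,-0.17,0],
    [0.235,-0.19,0],
  ],
  yaw=[0,0,0,0,0,0,0,0],
)

```text
time_s: 1.48
ee_pos: [578.3, 202.4, 303.5]
ee_rot: [-180.0, -0.0, 164.6]
force: [-0.5, 0.6, 0.1]
gripper_width: 91.1
gripper_force: 0.0
```

>>> send_rows(
  grip=[1,1,1],
  xyz=[
    [0,0,0],
    [0,0,0],
    [0,0,0],
  ],
  yaw=[0,0,0],
)

```text
time_s: 1.73
ee_pos: [576.0, 204.9, 303.5]
ee_rot: [-180.0, -0.1, 164.7]
force: [0.0, 0.1, -0.0]
gripper_width: 91.6
gripper_force: 0.0
```

Run:
```python
from h import *
d=grab('wrist','w1');print(env.state()['ee_pos'],env.state()['time_s'])
```

```text
[575.72562926 205.34667781 303.85865955] 1.7833
```

View pics/w1.png

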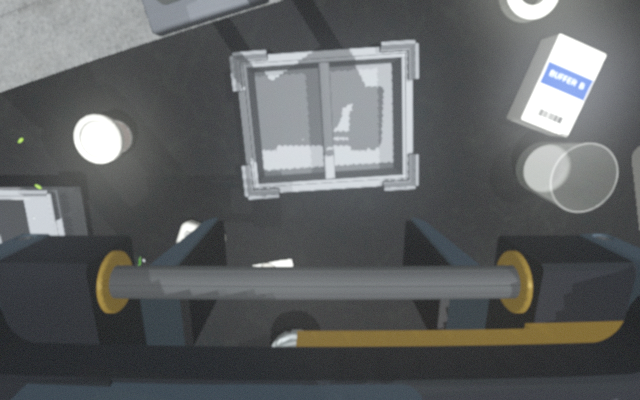

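Wrist view: empty tote with lug corners near (231,52),(418,40),(419,188),(246,198), its divider (323,63)–(331,178); loose cup lid at about (101,138).

Run:
```python
from h import *
d=load('w1')
q=ray(d,[[231,53],[418,41],[419,188],[246,198]],73);print(q.round(1),q.mean(0).round(1))
v=ray(d,[[323,63],[331,178]],54);print(v.round(1),v.mean(0),np.degrees(np.arctan2(*(v[1]-v[0])[[1,0]])))
f=d['frame']; g=cv2.cvtColor(f,cv2.COLOR_RGB2GRAY)
m=np.zeros_like(g);m[100:180,60:145]=(g[100:180,60:145]>225)*255
for c in cv2.findContours(m,cv2.RETR_EXTERNAL,2)[0]:
    if cv2.contourArea(c)>200: (x,y),r=cv2.minEnclosingCircle(c);print(x,y,r,ray(d,[[x,y],[x+r,y],[x-r,y]],45).round(1))
print(f[138,101],f[110,101],f[65,340],f[100,322])
cv2.imwrite('pics/w1c.png',cv2.resize(f[30:210,60:440,::-1],None,fx=2,fy=2,interpolation=cv2.INTER_CUBIC))
```

```text
[[428.3 154.1  73. ]
 [468.5 348.1  73. ]
 [624.7 317.7  73. ]
 [583.6 121.1  73. ]] [526.3 235.2  73. ]
[[461.9 246.5  54. ]
 [590.4 222.3  54. ]] [526.15088141 234.40417663  54.        ] -10.704446601403378
97.03278350830078 139.04917907714844 25.553714752197266 [[470.8 -39.   45. ]
 [479.5  -8.3  45. ]
 [462.  -70.1  45. ]]
[255 255 255] [93 92 89] [100 104 107] [146 150 154]
```

View pics/w1c.png

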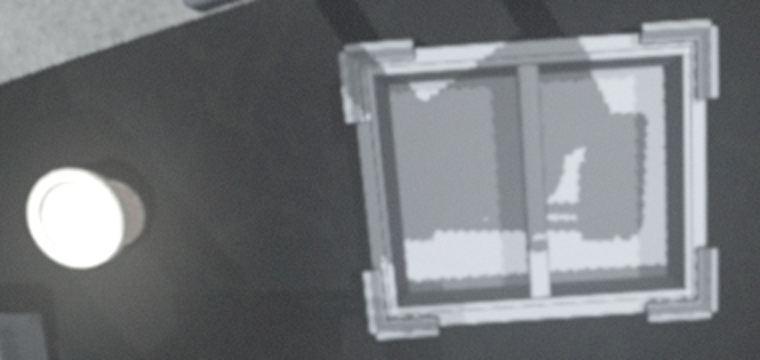

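>>> send_rows(
  grip=[1,1,1,1,1,1,1,1],
  xyz=[
    [0,-0.03,0],
    [0,-0.07,0],
    [0,-0.11,0],
    [0,-0.15,0],
    [0.005,-0.19,0],
    [0.01,-0.23,0],
    [0.015,-0.27,0],
    [0.02,-0.31,0],
  ],
  yaw=[0,0,0,0,0,0,0,0],
)

```text
time_s: 2.45
ee_pos: [596.0, -105.4, 304.7]
ee_rot: [180.0, 0.0, 164.9]
force: [0.7, 0.9, 0.2]
gripper_width: 91.2
gripper_force: 0.0
```

>>> send_rows(
  grip=[1,1,1,1,1,1,1,1],
  xyz=[
    [0.01,-0.03,0],
    [0.02,-0.06,0],
    [0.025,-0.1,0],
    [0.025,-0.13,0],
    [0.025,-0.15,0],
    [0.025,-0.15,0],
    [0.025,-0.15,0],
    [0.025,-0.15,0],
  ],
  yaw=[0,0,0,0,0,0,0,0],
)

```text
time_s: 3.12
ee_pos: [621.7, -253.4, 304.3]
ee_rot: [179.9, 0.0, 164.8]
force: [0.1, 0.5, -0.5]
gripper_width: 91.3
gripper_force: 0.0
```

Run:
```python
from h import *
d=grab('wrist','w2');s=env.state();print(s['ee_pos'],s['time_s'],s['qpos'])
```

```text
[ 621.71869969 -253.26315491  304.44602803] 3.1667 [-2.31658089e+01  2.55057241e+01  6.57478214e+01  4.05307798e-02
  8.87391175e+01 -9.80088544e+01]
```

View pics/w2.png

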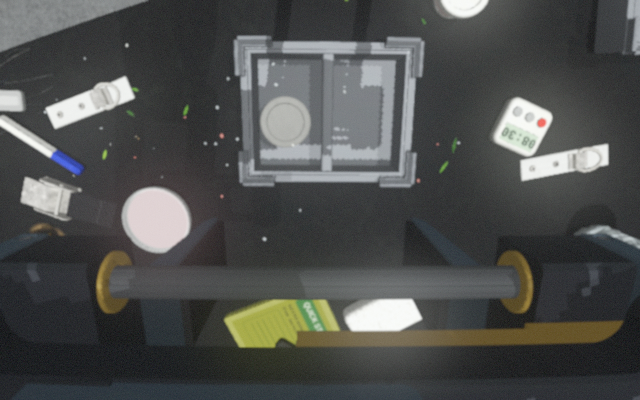

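The lower tote's lug corners are near (235,38),(423,38),(416,185),(239,184); divider (328,55)–(327,170); its cup lid at (286,121); timer at (522,125).

Run:
```python
from h import *
d=load('w2')
q=ray(d,[[235,38],[423,38],[416,185],[240,184]],73);print(q.round(1),q.mean(0).round(1),(q[1]-q[0]),(q[2]-q[1]),q[3]-q[0])
v=ray(d,[[328,55],[327,170]],54);print(v.round(1),v.mean(0),np.degrees(np.arctan2(*(v[1]-v[0])[[1,0]])))
print(ray(d,[[286,121]],49),ray(d,[[522,125]],20),ray(d,[[462,0]],45))
```

```text
[[ 461.1 -295.8   73. ]
 [ 512.5 -104.3   73. ]
 [ 666.4 -142.9   73. ]
 [ 612.2 -338.9   73. ]] [ 563.1 -220.5   73. ] [ 51.38525427 191.45824746   0.        ] [153.83914072 -38.57324277   0.        ] [151.06125991 -43.0693403    0.        ]
[[ 501.1 -204.3   54. ]
 [ 625.9 -238.1   54. ]] [ 563.49466722 -221.18347495   54.        ] -15.1459419560512
[[ 558.15583393 -269.77290324   49.        ]] [[639.94238349  16.05511358  20.        ]] [[481.40822757 -44.87949353  45.        ]]
```

>>> send_rows(
  grip=[1,1,1,1,1,1,1,1],
  xyz=[
    [-0.02,0.03,0],
    [-0.04,0.06,0],
    [-0.06,0.09,0],
    [-0.08,0.12,0],
    [-0.1,0.15,0],
    [-0.12,0.18,-0.01],
    [-0.14,0.2,-0.03],
    [-0.1505,0.215,-0.05],
  ],
  yaw=[-7,-14,-21,-28,-35,-42,-49,-56],
)

```text
time_s: 3.83
ee_pos: [468.7, -37.1, 254.8]
ee_rot: [179.9, 0.0, 108.6]
force: [0.3, 0.8, -0.0]
gripper_width: 90.8
gripper_force: 0.0
```

>>> send_rows(
  grip=[1,1,1,1,1,1,1,1],
  xyz=[
    [0,0,-0.02],
    [0,0,-0.05],
    [0,0,-0.08],
    [0,0,-0.11],
    [0,0,-0.13],
    [0,0,-0.15],
    [0,0,-0.15],
    [0,0,-0.15],
  ],
  yaw=[-7,-14,-21,-28,-34,-34,-34,-34],
)

```text
time_s: 4.5
ee_pos: [470.4, -39.2, 104.0]
ee_rot: [-179.9, 0.0, 74.8]
force: [-0.1, 0.3, 1.3]
gripper_width: 91.1
gripper_force: 0.0
```

Run:
```python
from h import *
s=env.state();print(s['ee_pos'],s['ee_rot'],s['time_s'])
d=grab('scene','s1'); e=grab('side','d1'); 
a=d['frame'][120:280,220:420];b=e['frame'][130:290,210:410]
cv2.imwrite('pics/c1.png',cv2.resize(np.hstack([a,b])[:,:,::-1],None,fx=2,fy=2))
```

```text
[470.43796343 -39.22276688 103.97946929] [-1.79924388e+02  1.38598512e-03  7.48333821e+01] 4.5
```

View pics/c1.png

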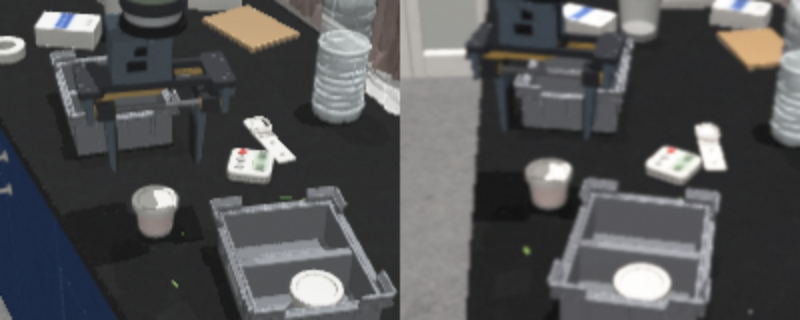

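Fingers hang straddling the cup (scene crop (155,210)), nothing else touched. Descend and grip.

>>> send_rows(
  grip=[1,1,1,1,1,1,1,1],
  xyz=[
    [0,0,-0.02],
    [0,0,-0.035],
    [0,0,-0.05],
    [0,0,-0.065],
    [0,0,-0.08],
    [0,0,-0.087],
    [0,0,-0.087],
    [0,0,-0.087],
  ],
  yaw=[0,0,0,0,0,0,0,0],
)

```text
time_s: 5.27
ee_pos: [471.9, -40.3, 17.9]
ee_rot: [179.9, -0.0, 74.7]
force: [0.1, -0.6, -0.0]
gripper_width: 91.1
gripper_force: 0.0
```

>>> send_rows(
  grip=[0.2,0.2,0.2,0,-0.2,-0.2,-0.2,-0.2],
  xyz=[
    [0,0,0],
    [0,0,0],
    [0,0,0],
    [0,0,0],
    [0,0,0],
    [0,0,0],
    [0,0,0],
    [0,0,0],
  ],
  yaw=[0,0,0,0,0,0,0,0],
  grip_force=10,
)

```text
time_s: 5.93
ee_pos: [471.1, -40.3, 17.2]
ee_rot: [180.0, 0.0, 74.7]
force: [-1.0, 0.3, 3.4]
gripper_width: 57.2
gripper_force: 10.0
```

>>> send_rows(
  grip=[-0.2,-0.2,-0.2,-0.2,-0.2,-0.2,-0.2,-0.2],
  xyz=[
    [0,0,0],
    [0,0,0],
    [0,0,0.01],
    [0,0,0.03],
    [0,0,0.06],
    [0,0,0.09],
    [0,0,0.12],
    [0,0,0.12],
  ],
  yaw=[0,0,0,0,0,0,0,0],
)

```text
time_s: 6.6
ee_pos: [474.9, -40.7, 142.0]
ee_rot: [179.4, -0.1, 74.7]
force: [0.3, 0.4, 0.4]
gripper_width: 57.1
gripper_force: 10.0
```

>>> send_rows(
  grip=[-0.2,-0.2,-0.2,-0.2,-0.2,-0.2,-0.2,-0.2],
  xyz=[
    [0.015,-0.02,0],
    [0.035,-0.046,0],
    [0.055,-0.072,0],
    [0.075,-0.098,0],
    [0.095,-0.125,0],
    [0.104,-0.137,0],
    [0.104,-0.137,0],
    [0.104,-0.137,0],
  ],
  yaw=[0,0,0,0,0,0,0,0],
)

```text
time_s: 7.27
ee_pos: [574.5, -177.5, 135.4]
ee_rot: [-179.8, -0.0, 74.6]
force: [-0.5, 0.9, -1.0]
gripper_width: 57.1
gripper_force: 10.0
```

Run:
```python
from h import *
s=env.state();print(s['ee_pos'],s['ee_rot'],s['force'],s['gripper_width'])
d=grab('scene','s2'); e=grab('side','d2'); 
a=d['frame'][120:300,270:450];b=e['frame'][130:310,240:420]
cv2.imwrite('pics/c2.png',cv2.resize(np.hstack([a,b])[:,:,::-1],None,fx=2.2,fy=2.2))
```

```text
[ 574.48772537 -177.48557954  135.38403597] [-1.79845599e+02 -2.70548629e-02  7.46445296e+01] [-0.45815387  0.94170433 -1.0400787 ] 57.095737638834024
```

View pics/c2.png

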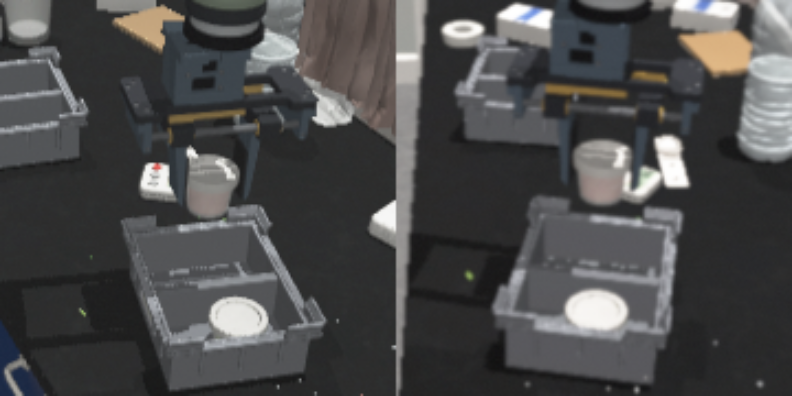

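The cup hangs upright between the fingers, over the empty compartment. Lower.

>>> send_rows(
  grip=[-0.2,-0.2,-0.2,-0.2,-0.2,-0.2,-0.2,-0.2],
  xyz=[
    [0,0,-0.02],
    [0,0,-0.04],
    [0,0,-0.06],
    [0,0,-0.08],
    [0,0,-0.095],
    [0,0,-0.105],
    [0,0,-0.112],
    [0,0,-0.112],
  ],
  yaw=[0,0,0,0,0,0,0,0],
)

```text
time_s: 8.03
ee_pos: [574.1, -176.4, 23.9]
ee_rot: [-179.9, -0.0, 74.8]
force: [-0.7, 0.4, -0.8]
gripper_width: 57.1
gripper_force: 10.0
```

>>> send_rows(
  grip=[-0.2,-0.2,-0.2,-0.2],
  xyz=[
    [0,0,-0.001],
    [0,0,-0.002],
    [0,0,-0.002],
    [0,0,-0.002],
  ],
  yaw=[0,0,0,0],
)

```text
time_s: 8.37
ee_pos: [575.5, -177.5, 23.7]
ee_rot: [179.9, 0.0, 74.7]
force: [-0.1, 0.2, -1.6]
gripper_width: 57.3
gripper_force: 10.0
```

>>> send_rows(
  grip=[-0.2,-0.2,-0.2,-0.2],
  xyz=[
    [0,0,-0.001],
    [0,0,-0.002],
    [0,0,-0.002],
    [0,0,-0.002],
  ],
  yaw=[0,0,0,0],
)

```text
time_s: 8.7
ee_pos: [575.3, -177.5, 21.3]
ee_rot: [180.0, 0.0, 74.7]
force: [-0.2, -0.6, 0.5]
gripper_width: 57.4
gripper_force: 10.0
```

>>> send_rows(
  grip=[0.4,0.5,0.55,0.55,0.55,0.55],
  xyz=[
    [0,0,0],
    [0,0,0],
    [0,0,0],
    [0,0,0],
    [0,0,0],
    [0,0,0],
  ],
  yaw=[0,0,0,0,0,0],
)

```text
time_s: 9.2
ee_pos: [575.1, -177.3, 20.9]
ee_rot: [-180.0, -0.0, 74.7]
force: [0.1, -0.8, -0.8]
gripper_width: 70.7
gripper_force: 0.0
```

>>> send_rows(
  grip=[0.55,0.55,0.55,0.55,0.55,0.55,0.55,0.55],
  xyz=[
    [0,0,0.02],
    [0,0,0.05],
    [0,0,0.08],
    [0,0,0.11],
    [0,0,0.15],
    [0,0,0.19],
    [0,0,0.23],
    [0,0,0.26],
  ],
  yaw=[0,0,0,0,0,0,0,0],
)

```text
time_s: 9.87
ee_pos: [575.5, -177.4, 284.9]
ee_rot: [179.8, 0.0, 74.7]
force: [0.7, -0.6, 0.5]
gripper_width: 70.7
gripper_force: 0.0
```

>>> send_rows(
  grip=[0.55,0.55,0.55,0.55,0.55,0.55,0.55,0.55],
  xyz=[
    [0,0.02,0],
    [0,0.05,0],
    [-0.005,0.08,0],
    [-0.01,0.11,0],
    [-0.015,0.14,0],
    [-0.02,0.17,0],
    [-0.025,0.2,0],
    [-0.03,0.23,0],
  ],
  yaw=[6,12,18,24,30,36,42,48],
)

```text
time_s: 10.53
ee_pos: [544.5, 54.0, 281.0]
ee_rot: [180.0, -0.0, 123.0]
force: [0.7, 0.8, -0.6]
gripper_width: 70.5
gripper_force: 0.0
```

>>> send_rows(
  grip=[0.0,0.0,0.0,0.0,0.0,0.0,0.0,0.0],
  xyz=[
    [-0.005,0.03,0],
    [-0.01,0.06,0],
    [-0.012,0.09,0],
    [-0.014,0.12,0],
    [-0.016,0.15,0],
    [-0.018,0.172,0],
    [-0.019,0.182,0],
    [-0.019,0.182,0],
  ],
  yaw=[6,12,18,24,30,36,42,46.5],
)

```text
time_s: 11.2
ee_pos: [525.5, 237.2, 280.6]
ee_rot: [180.0, -0.0, 169.7]
force: [-0.8, -1.0, 0.6]
gripper_width: 45.6
gripper_force: 0.0
```

>>> send_rows(
  grip=[0.0,0.0,0.0,0.0,0.0,0.0,0.0,0.0],
  xyz=[
    [0,0,-0.03],
    [0,0,-0.06],
    [0,0,-0.09],
    [0,0,-0.12],
    [0,0,-0.14],
    [0,0,-0.15],
    [0,0,-0.15],
    [0,0,-0.15],
  ],
  yaw=[0,0,0,0,0,0,0,0],
)

```text
time_s: 11.87
ee_pos: [526.5, 234.9, 131.5]
ee_rot: [180.0, 0.0, 169.2]
force: [0.6, 0.5, -0.5]
gripper_width: 45.6
gripper_force: 0.0
```

Run:
```python
from h import *
s=env.state();print(s['ee_pos'],s['ee_rot'],s['time_s'],s['gripper_width'])
d=grab('scene','s3'); e=grab('side','d3'); w=grab('wrist','w3')
a=d['frame'][80:310,220:430];b=e['frame'][80:310,220:430]
cv2.imwrite('pics/c3.png',cv2.resize(np.hstack([a,b])[:,:,::-1],None,fx=1.9,fy=1.9))
```

```text
[526.49711216 234.85272075 131.4696453 ] [1.79976440e+02 2.66159633e-02 1.69214016e+02] 11.8667 45.61263286247617
```

View pics/c3.png

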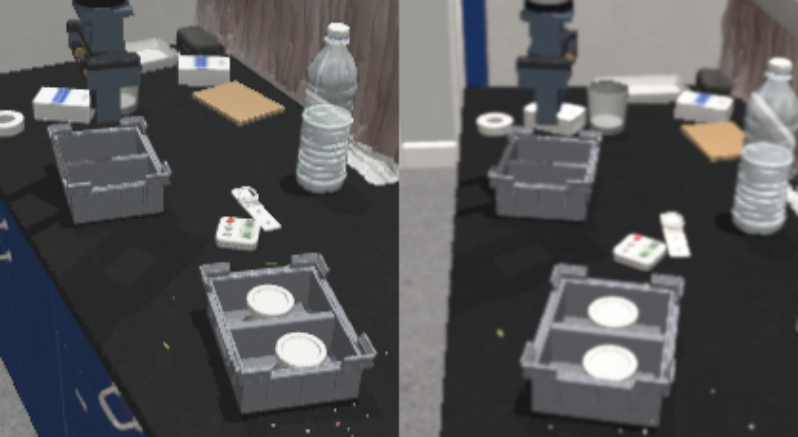

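Both cups stand upright in the lower tote; the gripper is over the empty tote's divider. Descend and pinch.

>>> send_rows(
  grip=[0,0,0,0,0,0,0,0],
  xyz=[
    [0,0,-0.025],
    [0,0,-0.05],
    [0,0,-0.07],
    [0,0,-0.085],
    [0,0,-0.1],
    [0,0,-0.11],
    [0,0,-0.114],
    [0,0,-0.114],
  ],
  yaw=[0,0,0,0,0,0,0,0],
)

```text
time_s: 12.68
ee_pos: [526.2, 234.7, 16.9]
ee_rot: [-180.0, -0.0, 169.2]
force: [-0.1, -0.1, -0.5]
gripper_width: 45.3
gripper_force: 0.0
```

>>> send_rows(
  grip=[-0.4,-0.6,-0.8,-1,-1,-1,-1,-1],
  xyz=[
    [0,0,0],
    [0,0,0],
    [0,0,0],
    [0,0,0],
    [0,0,0],
    [0,0,0],
    [0,0,0],
    [0,0,0],
  ],
  yaw=[0,0,0,0,0,0,0,0],
  grip_force=35,
)

```text
time_s: 13.35
ee_pos: [526.2, 234.5, 17.4]
ee_rot: [180.0, 0.0, 169.2]
force: [-1.4, -1.0, 4.6]
gripper_width: 12.0
gripper_force: 35.0
```

>>> send_rows(
  grip=[-1,-1,-1,-1,-1,-1,-1,-1],
  xyz=[
    [0,0,0],
    [0,0,0.005],
    [0,0,0.015],
    [0,0,0.03],
    [0,0,0.05],
    [0,0,0.08],
    [0,0,0.11],
    [0,0,0.14],
  ],
  yaw=[0,0,0,0,0,0,0,0],
)

```text
time_s: 14.02
ee_pos: [525.5, 234.7, 158.2]
ee_rot: [-180.0, -0.1, 169.2]
force: [-0.0, 1.0, -3.4]
gripper_width: 11.5
gripper_force: 35.0
```

>>> send_rows(
  grip=[-1,-1,-1,-1],
  xyz=[
    [0,0,0.02],
    [0,0,0.04],
    [0,0,0.04],
    [0,0,0.04],
  ],
  yaw=[0,0,0,0],
)

```text
time_s: 14.35
ee_pos: [526.2, 234.9, 197.6]
ee_rot: [179.9, 0.1, 169.2]
force: [-0.0, -0.5, -4.5]
gripper_width: 11.5
gripper_force: 35.0
```

>>> send_rows(
  grip=[-1,-1,-1,-1,-1,-1,-1,-1],
  xyz=[
    [0,-0.01,0],
    [0,-0.03,0],
    [0.002,-0.06,0],
    [0.005,-0.09,0],
    [0.01,-0.12,0],
    [0.013,-0.15,0],
    [0.017,-0.18,0],
    [0.02,-0.21,0],
  ],
  yaw=[0,0,-0.5,-1,-1.5,-2,-2,-2],
)

```text
time_s: 15.02
ee_pos: [544.7, 22.5, 194.8]
ee_rot: [-179.9, -0.2, 167.2]
force: [0.5, -0.9, -3.2]
gripper_width: 11.5
gripper_force: 35.0
```

>>> send_rows(
  grip=[-1,-1,-1,-1,-1,-1,-1,-1],
  xyz=[
    [0.002,-0.03,0],
    [0.004,-0.06,0],
    [0.007,-0.09,0],
    [0.01,-0.12,0],
    [0.012,-0.15,0],
    [0.014,-0.18,0],
    [0.016,-0.21,0],
    [0.017,-0.23,0],
  ],
  yaw=[0,0,-0.5,-1,-1.5,-2,-2,-2],
)

```text
time_s: 15.68
ee_pos: [561.4, -208.4, 194.4]
ee_rot: [-180.0, -0.2, 165.1]
force: [0.6, 0.7, -3.6]
gripper_width: 12.0
gripper_force: 35.0
```

>>> send_rows(
  grip=[-1,-1,-1,-1,-1,-1],
  xyz=[
    [0,-0.01,-0.01],
    [0,-0.0157,-0.02],
    [0,-0.0157,-0.04],
    [0,-0.0157,-0.06],
    [0,-0.0157,-0.06],
    [0,-0.0157,-0.06],
  ],
  yaw=[0,0,0,0,0,0],
)

```text
time_s: 16.18
ee_pos: [561.4, -219.5, 134.6]
ee_rot: [179.9, -0.3, 165.3]
force: [0.1, -0.0, -3.0]
gripper_width: 11.9
gripper_force: 35.0
```

Run:
```python
from h import *
s=env.state();print(s['ee_pos'],s['ee_rot'],s['time_s'],s['gripper_width'])
d=grab('scene','s4'); e=grab('side','d4'); w=grab('wrist','w4')
a=d['frame'][150:310,290:450];b=e['frame'][160:320,260:420]
t=cv2.resize(np.hstack([a,b]),None,fx=2,fy=2)
cv2.imwrite('pics/c4.png',np.vstack([t,w['frame'][0:270]])[:,:,::-1])
```

```text
[ 561.38949857 -219.54598156  134.59545026] [179.92965882  -0.33225143 165.26070867] 16.1833 11.915521308812437
```

View pics/c4.png

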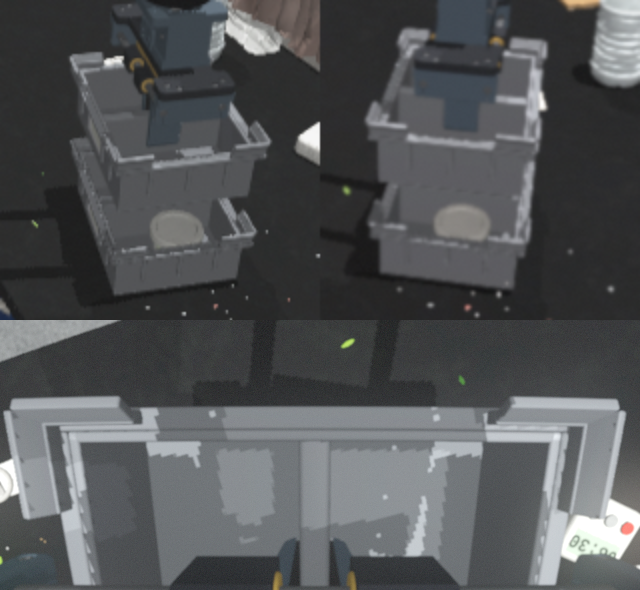

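Held tote hangs level over the lower one (scene crop), well aligned; wrist shows its near flange edge at row ~87 and divider at cols 301–330.

Run:
```python
from h import *
w=load('w4'); T=np.array([561.4,-219.5,134.6]); y=np.radians(165.2)
tx=np.array([np.cos(y),np.sin(y)]);ty=np.array([np.sin(y),-np.cos(y)])
def tool(px,z):
    r=ray(w,px,T[2]+z)[:,:2]-T[:2]; return np.c_[r@tx,r@ty].round(1)
g=cv2.cvtColor(w['frame'],cv2.COLOR_RGB2GRAY).astype(float)
E=[]
for c in range(220,440,20):
    p=g[70:100,c-4:c+5].mean(1);k=np.argmax(np.diff(p));E.append([c,70.5+k])
print('flange edge (expect |x|=78)',E,tool([E[0],E[-1]],40.8).tolist())
print('lug corners',tool([[8,84],[625,80]],55.8).tolist(),'wall',tool([[301,120],[330,120],[301,210],[330,210]],36.8).tolist())
# same edge for base in w2 & lower tote centre from flange midpoints
def relative(n,offs,sc,H,B):
    d=load(n); H=np.array(H,float)/sc+offs;B=np.array(B,float)/sc+offs
    h=ray(d,H,T[2]+55.8);b=ray(d,B,73);print(n,'held-base',(h-b)[:,:2].round(1).tolist(),(h-b)[:,:2].mean(0))
relative('s4',[290,150],2,[[268,140],[72,56]],[[254,228],[73,142]])
relative('d4',[260-160,160],2,[[540,125],[370,105],],[[528,218],[373,189]])
for n,(r,c) in {'s4':(150,290),'d4':(160,260)}.items():
    pass
a=load('s4')['frame'][165:300,315:430];b=load('d4')['frame'][170:310,275:380]
a=cv2.resize(a,(400,470),interpolation=2);b=cv2.resize(b,(400,533),interpolation=2)
cv2.imwrite('pics/c5.png',np.hstack([a[:470],b[:470]])[:,:,::-1])
```

```text
flange edge (expect |x|=78) [[220, np.float64(86.5)], [240, np.float64(86.5)], [260, np.float64(86.5)], [280, np.float64(85.5)], [300, np.float64(85.5)], [320, np.float64(85.5)], [340, np.float64(85.5)], [360, np.float64(86.5)], [380, np.float64(85.5)], [400, np.float64(86.5)], [420, np.float64(86.5)]] [[76.3, -33.8], [76.5, 37.8]]
lug corners [[77.2, -100.2], [79.0, 101.4]] wall [[64.4, -5.0], [64.4, 5.9], [29.3, -5.2], [29.3, 6.3]]
s4 held-base [[-4.3, -0.9], [-2.4, 5.1]] [-3.35974449  2.07625665]
d4 held-base [[0.5, -7.7], [-1.9, -21.4]] [ -0.69017271 -14.55737938]
```

View pics/c5.png

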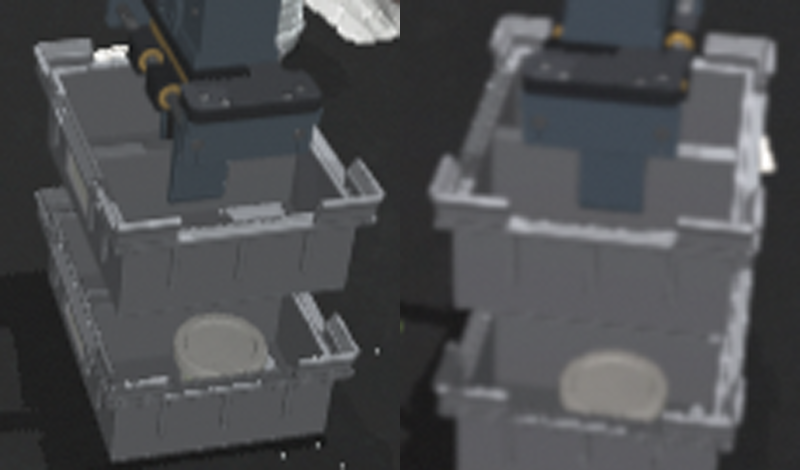

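Run:
```python
from h import *
def rel(n,o,sc,H,B):
    d=load(n);h=ray(d,np.array(H)/sc+o,134.6-17.2+73);b=ray(d,np.array(B)/sc+o,73);print(n,(h-b)[:,:2].round(1).tolist())
rel('s4',[315,165],3.478,[[382,193],[36,45],[110,228]],[[357,349],[38,192],[95,382]])
rel('d4',[275,170],3.81,[[32,190],[352,232]],[[37,392],[342,415]])
d=load('s4');print(env.state()['ee_pos'],env.state()['effort'])
# px sensitivity
print(ray(d,[[420,266],[421,266],[420,267]],73).round(1).tolist())
```

```text
s4 [[-2.5, 1.0], [-3.8, 2.5], [0.0, -4.9]]
d4 [[0.3, 12.2], [-5.6, -4.5]]
[ 563.77072938 -220.72637037  137.90735998] [-1.72212435e-02 -4.61806154e+01 -2.22832400e+01 -3.86779360e-02
  1.04010233e-01  9.52547962e-04]
[[617.0, -339.3, 73.0], [618.9, -340.2, 73.0], [615.1, -341.8, 73.0]]
```

Run:
```python
from h import *
w=grab('wrist','w5');s=env.state();T=s['ee_pos'];y=np.radians(s['ee_rot'][2]);print(T,s['ee_rot'],s['time_s'])
tx=np.array([np.cos(y),np.sin(y)]);ty=np.array([np.sin(y),-np.cos(y)])
g=cv2.cvtColor(w['frame'],cv2.COLOR_RGB2GRAY).astype(float)
for c in (220,320,420):
    p=g[70:100,c-6:c+7].mean(1);k=np.argmax(np.diff(p));r=ray(w,[[c,70.5+k]],T[2]+40.8)[0,:2]-T[:2];print(c,k,r@tx,r@ty)
r=ray(w,[[8,84],[625,80]],T[2]+55.8)[:,:2]-T[:2];print(r@tx,r@ty)
```

```text
[ 563.845874   -220.88222038  138.1700692 ] [-1.79991365e+02  1.27677127e-01  1.65251584e+02] 16.3833
220 16 78.55187206020385 -32.33932170801216
320 15 78.8077806046621 2.610419111943375
420 16 78.66821507264255 37.59360562049201
[79.51507227 81.0136682 ] [-96.92377606  99.36339355]
```

Aligned within about 1 mm. Lower to just above the lugs, then slowly in.

>>> send_rows(
  grip=[-1,-1,-1,-1,-1,-1,-1,-1],
  xyz=[
    [0,-0.0005,-0.01],
    [0,-0.0005,-0.02],
    [0,-0.0005,-0.03],
    [0,-0.0005,-0.038],
    [0,-0.0005,-0.043],
    [0,-0.0005,-0.047],
    [0,-0.0005,-0.047],
    [0,-0.0005,-0.047],
  ],
  yaw=[0,0,0,0,0,0,0,0],
)

```text
time_s: 17.05
ee_pos: [563.2, -221.6, 89.8]
ee_rot: [180.0, -0.0, 165.2]
force: [-0.4, 0.3, -3.1]
gripper_width: 12.0
gripper_force: 35.0
```

>>> send_rows(
  grip=[-1,-1,-1,-1,-1,-1,-1,-1],
  xyz=[
    [0,0,-0.002],
    [0,0,-0.004],
    [0,0,-0.006],
    [0,0,-0.008],
    [0,0,-0.01],
    [0,0,-0.01],
    [0,0,-0.01],
    [0,0,-0.01],
  ],
  yaw=[0,0,0,0,0,0,0,0],
)

```text
time_s: 17.72
ee_pos: [563.2, -221.6, 80.0]
ee_rot: [180.0, 0.0, 165.2]
force: [-0.1, 0.6, -3.0]
gripper_width: 11.9
gripper_force: 35.0
```

>>> send_rows(
  grip=[-1,-1,-1,-1,-1,-1,-1,-1],
  xyz=[
    [0,0,-0.001],
    [0,0,-0.002],
    [0,0,-0.003],
    [0,0,-0.004],
    [0,0,-0.0045],
    [0,0,-0.0045],
    [0,0,-0.0045],
    [0,0,-0.0045],
  ],
  yaw=[0,0,0,0,0,0,0,0],
)

```text
time_s: 18.38
ee_pos: [563.1, -221.5, 75.5]
ee_rot: [180.0, 0.0, 165.2]
force: [-0.6, -0.4, -2.8]
gripper_width: 11.8
gripper_force: 35.0
```

>>> send_rows(
  grip=[-1,-1,-1,-1,-1,-1],
  xyz=[
    [0,0,-0.0005],
    [0,0,-0.001],
    [0,0,-0.0015],
    [0,0,-0.0015],
    [0,0,-0.0015],
    [0,0,-0.0015],
  ],
  yaw=[0,0,0,0,0,0],
)

```text
time_s: 18.88
ee_pos: [563.2, -221.6, 75.4]
ee_rot: [-180.0, 0.0, 165.2]
force: [-3.1, 1.6, 6.5]
gripper_width: 11.6
gripper_force: 35.0
```

Contact at the expected height (75.4 ≈ 17.3+58). Release and retreat.

>>> send_rows(
  grip=[-0.6,-0.4,-0.2,-0.1,-0.1,-0.1],
  xyz=[
    [0,0,0.0005],
    [0,0,0.001],
    [0,0,0.001],
    [0,0,0.001],
    [0,0,0.001],
    [0,0,0.001],
  ],
  yaw=[0,0,0,0,0,0],
)

```text
time_s: 19.38
ee_pos: [563.1, -221.6, 74.9]
ee_rot: [180.0, -0.0, 165.2]
force: [-1.2, -0.0, -0.4]
gripper_width: 40.5
gripper_force: 0.0
```

>>> send_rows(
  grip=[-0.1,-0.1,-0.1,-0.1,-0.1,-0.1,-0.1,-0.1],
  xyz=[
    [0,0,0.01],
    [0,0,0.025],
    [0,0,0.05],
    [0,0,0.08],
    [0,0,0.11],
    [0,0,0.15],
    [0,0,0.19],
    [0,0,0.22],
  ],
  yaw=[0,0,0,0,0,0,0,0],
)

```text
time_s: 20.05
ee_pos: [563.4, -221.7, 299.6]
ee_rot: [-180.0, 0.3, 165.2]
force: [2.1, -0.6, 0.0]
gripper_width: 40.8
gripper_force: 0.0
```

>>> send_rows(
  grip=[-0.1,-0.1,-0.1,-0.1,-0.1,-0.1,-0.1,-0.1],
  xyz=[
    [0,0.02,0],
    [0,0.05,0],
    [0,0.09,0],
    [0,0.13,0],
    [0,0.17,0],
    [0,0.2,0],
    [0,0.2,0],
    [0,0.2,0],
  ],
  yaw=[0,0,0,0,0,0,0,0],
)

```text
time_s: 20.72
ee_pos: [563.0, -20.2, 295.8]
ee_rot: [-180.0, 0.1, 165.4]
force: [0.2, -0.6, 0.6]
gripper_width: 41.1
gripper_force: 0.0
```

Run:
```python
from h import *
d=grab('scene','s6'); e=grab('side','d6'); print(env.state()['time_s'])
a=d['frame'][160:310,280:440];b=e['frame'][170:320,240:400]
cv2.imwrite('pics/c6.png',cv2.resize(np.hstack([a,b])[:,:,::-1],None,fx=2.5,fy=2.5,interpolation=2))
```

```text
20.8167
```

View pics/c6.png

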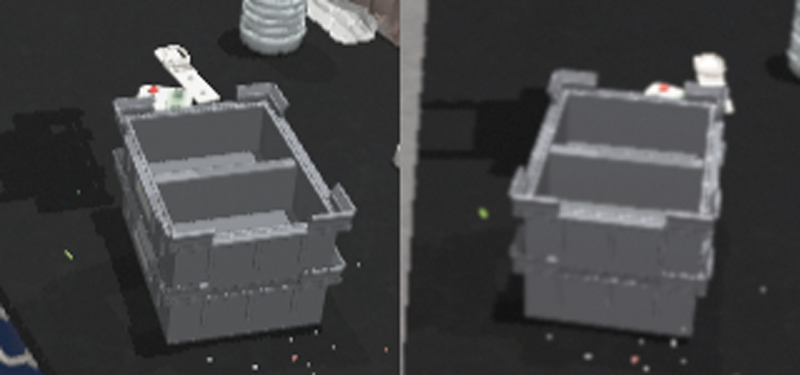

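The stack sits level, with the upper base between the lugs, and the timer hasn't moved.

```bash
python3 -c "
from h import *
print(env.job_done())"
```

```text
the job is handed in; nothing more can be done
None
```

I put the loose cup upright in the empty compartment and stacked the empty tote level between the lugs, leaving the timer in place; the job is handed in at about 21 s, but `env.job_done()` gave no verdict.

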